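# Crib up under the overhanging tube

## Robot

A 6-joint arm with a two-finger parallel gripper is mounted at the origin on the work surface. World frame = base frame: x ahead of the robot, y to its left, z up, the work surface at z = 0. Lengths are in m, angles in rad, forces in N, time in s.
With the tool pointing down it reaches from about 0.375 to 0.975 m from the base axis. Payload 3.8 kg.
Tool frame: the origin (TCP) lies midway between the tips of the shut fingers; the grasp point (between the pads) lies 19 mm behind it; z points along the fingers, y is the direction in which the jaws open and shut (so a half turn about z gives the same grasp; the last joint's range is limited). The gripper opens to 85 mm and grips with 20 to 120 N. Pads are 22 mm wide; open, the fingers measure 114 mm over their backs; the gripper's body (76 mm by 85 mm) begins 54 mm behind the grasp point. The pads swing forward as they close: fully open they stand 13 mm farther back than shut.
Start: joints at [1.174, 0.264, 1.604, -0, 1.274, -0.037], TCP at [0.238, 0.632, 0.231] pointing down, gripper open.
Joint ranges: [-2.63, 2.63], [-0.94, 2.18], [0.31, 2.57], [-1.31, 4.45], [0, 2.66], [-2.55, 2.55]. Speed limits (rad/s): [2.57, 2.57, 3.14, 3.14, 3.14, 3.14].

## Interface

Orientations are given as a rotation vector (axis times angle).
In Python, from workcell import bot gives the robot as it stands.
- The arm moves only by the shell command python3 -m inch 'ROWS' [FORCE]. ROWS is JSON, a list of rows, each an object of numbers: "dx", "dy", "dz": the shift along the tool's x, y, z in m; "ax", "ay", "az": the turn, a rotation vector about the tool's x, y, z in degrees; "fingers": the opening, from -1 (shut) to 1 (fully open). A call has 1 to 20 rows; each row is the pose to reach, as a shift and turn from the pose measured when the call began, along the tool's axes at that moment; what a row does not reach only later rows make up. A row lasts 1/8 s, in which the tool goes at most 62.5 mm and 10.7 degrees, less where a joint would pass 70% of its speed; a pose out of reach is approached as far as the arm can. A call with a gripper value outside its range is refused whole. The fingers move at their own pace and stop on an object; FORCE is the grip in N (left out, the last holds). Time passes only in rows, so rows that repeat a pose let the fingers close. It gives the time, the measured TCP pose, the force and the opening at its end, in the units of the state.
- bot.read_state(): the state, without advancing time (a new reading comes with each control period).
- bot.read_camera(name): name is "side" or "top" or "wrist"; returns (picture, depth): 384x512x3 uint8, blue, green, red; 384x512 float32, m along the optical axis (not along the pixel's ray), 0 where there is no reading.
- bot.get_calibration(name): a dict with "intrinsics" (3x3 intrinsics, pixels), "view" (4x4, takes a point from world to camera coordinates). Camera axes: x right, y down, z forward; pixel columns grow to the right and rows downward; lengths in m; the calibration is good to about 2 mm. A picture is of the moment at which its call begins: read the wrist's pose just before it. get_calibration takes no time and is no camera call; for the wrist camera it gives the pose at the moment of the call.
- bot.finish_job(): hands the job in, once; it reports no verdict.
Trained networks look in the newest picture that a camera, given by its name, has taken for a name from the list of things; names that differ only in an ending like _2 or _b are one class to them, and where a whole thing is asked for, a point or a joint stands for the part that bears it (a point fixed in the world has none). Each returns a list of dicts, best first, with "p" (0 to 1); they miss things now and then, are a little off and sometimes report something else, mostly with a low value. They report only what shows in the picture. A call takes as long as a camera call. They do not tell look-alikes from the thing itself.
- bot.masks_of(camera, thing): "region" (384x512 bool, what is visible of it) and "box" ([left, top, right, bottom] in pixels, round what is visible of it).
The state is a dict: "time": time; "q": joint angles; "joint_vel": joint speeds; "joint_torque": joint torques, N m; "tool_pos": TCP position; "tcp_rot": TCP orientation; "wrist_force": force on the tool from outside, world axes, zero at the start; "torque": the same for the moment, N m; "width": opening from 0.0 (shut) to 1.0 (fully open).
Only numpy, scipy, OpenCV 4.12 (cv2) and the standard library are available. Lean on these libraries where they do the work, as an engineer would, in place of code of your own. Each camera call takes 0.05 s, during which the arm holds its last target. There are 200 camera calls.

## Task

Build a small timber crib under the tube that overhangs from the vise: take the two plain slats from the sloping rack and lay them flat across the two bearers, one on each pair of yellow marks, then take the red slat and bring it in crosswise on top of both, centred on the crib, so that it lies flat beneath the tube and carries its weight. Do not ram the tube, and leave the tin, the bottle and the screwdriver where they are.

Things in the scene. Friction and masses are not known exactly. Their poses are not given: they have to be found in the camera images.
- vise: Dark grey bench vise, fixed, jaws up to 135 mm high; origin under its centre on the bench, y axis along the tube towards the crib. It reaches 85 mm away from the robot and, with its screw and handle, 155 mm towards the robot from the origin; 130 mm wide along the tube.
- tube: Aluminium tube, 30 mm diameter, 0.25 kg, held by one end in the vise, running level along its +y across the crib's middle (underside 89 mm above the bench). Origin on its axis at the vise jaw's edge, 104 mm above the bench; there it pivots freely upward (0.3 rad at most); its weight brings it back to level, where it stops. About 1.5 N lifts it above the crib.
- tube_end (a point): Tip of the tube's free end, on its axis, about 28 mm past the crib's centre on the side away from the vise. An orange plug tapers from 30 to 16 mm diameter over the last 26 mm: a slat set on the plain slats beyond it (crib y about 72 mm) and slid sideways towards the vise gets under the taper and lifts the tube.
- crib: Crib base, fixed: plywood 230 x 200 x 12 mm with two timber bearers (230 long, 30 wide, 40 high) along its x at y = -85 and +85 mm, tops 52 mm above the bench, with yellow marks 30 mm wide at x = -80 and +80. Origin under its centre, on the bench; x points away from the robot, y away from the vise. The tube passes above along y, within 5 mm of x = 0.
- seat_near (a point): Middle of the nearer plain slat's seat (crib x = -80, y = 0 mm), at the height of the bearer tops; that slat lies along the crib's y, its top then 72 mm above the bench.
- seat_far (a point): Middle of the farther plain slat's seat (crib x = +80, y = 0 mm), at the height of the bearer tops. A slat on either seat is 50 mm clear of the tube's side, so near the tube open the gripper only a little to let go.
- rack: Green rack, fixed, sloping at 30 degrees, low end towards the robot (its -x). Three slats lie side by side, 64 mm apart, long way downhill, on two cross bars (20 mm wide, 80 mm either side of the slats' middle, open between), lower ends at a lip 14 mm above the bars. Side rails at y = +-113 mm. Origin on the bench under its centre; the slats' middle is 110 mm up.
- slat_a: Plain pale timber slat 200 x 30 x 20 mm (x, y, z), about 75 g, origin at the centre of its underside; at the start on the rack with x pointing uphill, z square to the slope. Any rack place; the two plain slats are interchangeable.
- slat_b: The other plain slat, same as slat_a.
- cap: The red slat, same size and axes as slat_a, at any of the rack's three places. It ends along the crib's x, centred at crib x = 0, y = 0, underside 72 mm and top 92 mm above the bench: 3 mm higher than the resting tube's underside, so it must raise the tube as it goes in.
- tin: Round flat metal tin, 72 mm diameter, 32 mm high, bystander; origin under its centre.
- bottle: Green bottle with yellow cap, 54 mm diameter, 150 mm high, standing, bystander; origin under its centre.
- driver: Screwdriver lying on the bench, bystander.
There are look-alikes about, which are no part of the job. Leave any green look-alike of the slat_a alone.

How it is judged:
By the outcome, as a careful person would: the job done as asked, in the order asked, and still so for the second after the job is handed in, with the robot touching nothing.
It also fails if it takes over 72 s, if anything falls off the work surface, if the arm or the gripper's body presses on something with over 40 N, if the wrist force passes 120 N, or if a joint passes its speed limit or range.

## Working session

There is one attempt and no reset: what is moved stays moved. The work goes in short steps, Python scripts to look and compute and a shell command to move; the robot and the scene stay as the last step left them, time stands still between calls to the robot, and variables do not carry over. Pictures are saved under pics/ and viewed, about 8 in all and at most 12, crops included, and the job is handed in when it is done.

```bash
mkdir -p pics; ls; cat > h.py <<'E'
import numpy as np, cv2
from scipy.spatial.transform import Rotation as R
from workcell import bot
def cloud(name):
    im,d=bot.read_camera(name); c=bot.get_calibration(name)
    K=np.array(c["intrinsics"]);V=np.linalg.inv(np.array(c["view"]))
    v,u=np.mgrid[0:384,0:512]
    P=np.stack([(u-K[0,2])/K[0,0]*d,(v-K[1,2])/K[1,1]*d,d,np.ones_like(d)],-1)@V.T
    P=P[...,:3]; P[d<=0]=np.nan
    return im,P
def tool(): 
    s=bot.read_state(); return np.array(s["tool_pos"]),R.from_rotvec(s["tcp_rot"])
E
python3 - <<'E'
from h import *
for n in ["top","side"]:
    im,P=cloud(n); np.save(n+".npy",P); cv2.imwrite(f"pics/{n}0.png",im); cv2.imwrite(n+".png",im)
    for t in ["vise","tube","crib","rack","slat_a","cap","tin","bottle","driver"]:
        for m in bot.masks_of(n,t)[:4]:
            q=P[m["region"]]
            print(n,t,round(m["p"],2),m["box"],np.nanmedian(q,0).round(3),np.nanpercentile(q,[2,98],axis=0).round(3).tolist())
p,r=tool();print(p,r.as_matrix().round(3))
E
```

```text
pics
top vise 0.86 [296.3, 145.3, 417.8, 231.2] [ 0.532 -0.317  0.116] [[0.399, -0.388, 0.017], [0.618, -0.11, 0.14]]
top tube 0.82 [290.3, 167.9, 409.6, 180.7] [ 0.538 -0.238  0.117] [[0.524, -0.381, 0.051], [0.557, -0.087, 0.125]]
top tube 0.6 [215.9, 68.6, 234.6, 98.5] [0.775 0.106 0.101] [[0.76, 0.084, 0.007], [0.807, 0.133, 0.153]]
top crib 0.75 [266.0, 135.5, 340.6, 221.2] [ 0.526 -0.102  0.015] [[0.427, -0.201, 0.007], [0.648, -0.008, 0.057]]
top crib 0.21 [156.7, 152.9, 182.1, 226.5] [0.48  0.249 0.132] [[0.393, 0.23, 0.077], [0.564, 0.27, 0.177]]
top rack 0.71 [88.2, 147.7, 199.9, 237.2] [0.455 0.3   0.075] [[0.368, 0.188, 0.001], [0.579, 0.438, 0.171]]
top slat_a 0.78 [131.4, 156.1, 159.4, 230.4] [0.475 0.312 0.131] [[0.386, 0.293, 0.074], [0.555, 0.332, 0.177]]
top slat_a 0.76 [150.9, 247.3, 170.3, 318.7] [0.229 0.28  0.02 ] [[0.133, 0.263, 0.006], [0.323, 0.298, 0.027]]
top slat_a 0.74 [106.6, 158.3, 132.5, 230.4] [0.469 0.376 0.129] [[0.38, 0.356, 0.011], [0.551, 0.407, 0.176]]
top cap 0.85 [157.1, 154.5, 181.8, 227.4] [0.48  0.249 0.131] [[0.393, 0.23, 0.079], [0.562, 0
[... 1323 characters left out ...]
], [0.324, 0.296, 0.021]]
side slat_a 0.62 [172.1, 82.5, 231.4, 134.9] [0.462 0.368 0.122] [[0.382, 0.354, 0.073], [0.547, 0.391, 0.173]]
side tin 0.82 [211.3, 186.9, 238.9, 209.6] [0.43  0.061 0.031] [[0.401, 0.041, 0.006], [0.461, 0.105, 0.034]]
side bottle 0.95 [332.0, 118.6, 358.8, 173.9] [0.779 0.094 0.071] [[0.761, 0.082, -0.001], [0.879, 0.234, 0.15]]
side bottle 0.33 [291.1, 195.8, 373.5, 307.5] [ 0.539 -0.235  0.117] [[0.526, -0.385, 0.097], [0.554, -0.097, 0.121]]
side driver 0.65 [303.7, 131.2, 317.7, 160.6] [0.731 0.218 0.021] [[0.713, 0.177, -0.001], [0.767, 0.306, 0.027]]
[0.23764722 0.63176348 0.23130074] [[-0.936  0.352 -0.   ]
 [ 0.352  0.936  0.   ]
 [ 0.    -0.    -1.   ]]
```

```bash
python3 -c "
import cv2,numpy as np
cv2.imwrite('pics/both.png',cv2.resize(np.vstack([cv2.imread('pics/top0.png')]),(768,576),interpolation=cv2.INTER_CUBIC))"
```

```text
(no output)
```

View pics/both.png

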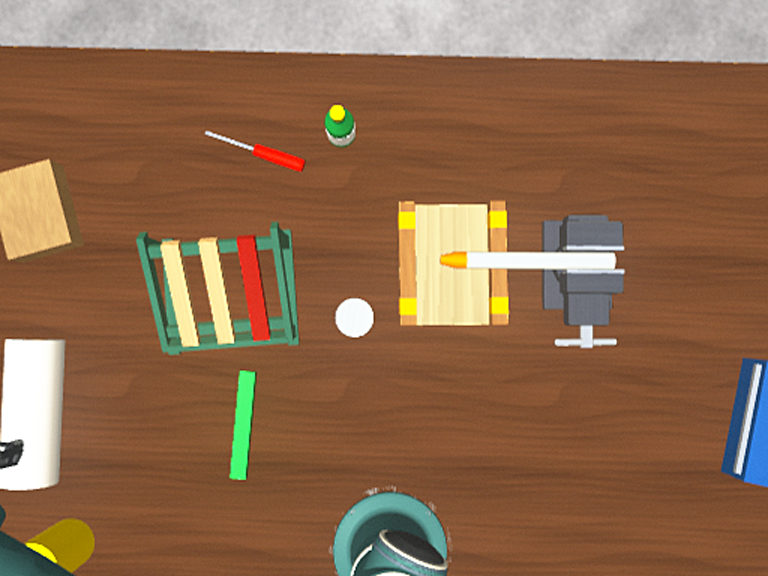

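View pics/side0.png

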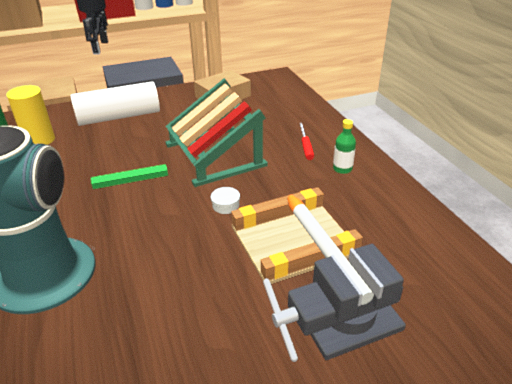

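The top view (768 px wide) shows the rack at about (220,290), with plain slats at left (180,293) and middle (216,290) and the red one at (252,288). The green look-alike lies at (243,425). The crib is at (453,265), with the tube entering from the vise on the right. Next I'll measure slat and crib geometry.

```bash
python3 - <<'E'
from h import *
for n in ["top","side"]:
    P=np.load(n+".npy"); im=cv2.imread(n+".png"); hsv=cv2.cvtColor(im,cv2.COLOR_BGR2HSV)
    # rack region
    x,y,z=P[...,0],P[...,1],P[...,2]
    inr=(x>.36)&(x<.6)&(y>.17)&(y<.45)&(z>.06)
    H,S,Vv=hsv[...,0],hsv[...,1],hsv[...,2]
    green=(H>60)&(H<100)
    sl=inr&~green
    for name,lo,hi in [("L",.345,.42),("M",.28,.345),("R",.215,.28)]:
        # sheared y about x=.475
        ys=y-(x-.475)*0.09
        m=sl&(ys>lo)&(ys<hi)&(np.abs(z-(0.13+(x-.475)*.577))<.02)
        m=cv2.erode(m.astype(np.uint8),np.ones((2,2)))>0
        q=P[m]; 
        u=np.linalg.svd(q-np.median(q,0),full_matrices=False)[2]
        a=u[0]*np.sign(u[0][0]); t=(q-np.median(q,0))@a
        lo_,hi_=np.percentile(t,[.5,99.5]); mid=np.median(q,0)+a*(lo_+hi_)/2
        print(n,name,len(q),"axis",a.round(3),"n",u[2].round(3),"len",round(hi_-lo_,3),"mid",mid.round(4),"pitch",np.degrees(np.arcsin(a[2])).round(1),"yaw",np.degrees(np.arctan2(a[1],a[0])).round(1))
    yel=(H>22)&(H<34)&(S>200)&(z>.045)&(z<.06)&(x>.4)&(x<.68)&(y<.02)&(y>-.23)
    k,lab,st,c=cv2.connectedComponentsWithStats(yel.astype(np.uint8))
    for i in range(1,k):
        if st[i,4]>15:
            q=P[lab==i]; print(n,"yellow",st[i,4],np.nanmean(q,0).round(4),np.ptp(q,axis=0).round(3))
    tb=(z>.11)&(x>.5)&(x<.58)&(y>-.22)&(y<-.05); q=P[tb]; print("tube top",np.median(q,0).round(3),np.polyfit(q[:,1],q[:,0],1).round(3),q[:,1].max(), q[:,2].max())
    br=(z>.047)&(z<.058)&(x>.4)&(x<.68)
    for lo,hi in [(-.04,.01),(-.22,-.165)]:
        q=P[br&(y>lo)&(y<hi)]; print("bearer",len(q),np.percentile(q,[1,50,99],axis=0).round(3).tolist(),np.polyfit(q[:,0],q[:,1],1).round(3))
E
```

```text
top L 840 axis [0.863 0.084 0.498] n [-0.467 -0.239  0.851] len 0.2 mid [0.4625 0.3735 0.1264] pitch 29.8 yaw 5.6
top M 813 axis [0.862 0.085 0.5  ] n [-0.475 -0.207  0.855] len 0.2 mid [0.4687 0.3106 0.1276] pitch 30.0 yaw 5.7
top R 776 axis [0.864 0.083 0.497] n [-0.483 -0.146  0.864] len 0.198 mid [0.4746 0.2472 0.1276] pitch 29.8 yaw 5.5
top yellow 117 [ 0.6165 -0.0183  0.0528] [0.032 0.028 0.013]
top yellow 119 [ 0.6204 -0.1879  0.0533] [0.03  0.032 0.012]
top yellow 111 [ 0.4557 -0.0228  0.0537] [0.028 0.028 0.012]
top yellow 120 [ 0.4617 -0.1929  0.0528] [0.028 0.029 0.014]
tube top [ 0.538 -0.152  0.117] [-0.005  0.537] -0.07797762798985863 0.128502937846654
bearer 840 [[0.422, -0.038, 0.047], [0.536, -0.021, 0.053], [0.647, -0.004, 0.058]] [ 0.031 -0.037]
bearer 733 [[0.426, -0.207, 0.047], [0.523, -0.19, 0.052], [0.653, -0.172, 0.058]] [ 0.035 -0.209]
side L 677 axis [0.861 0.082 0.502] n [-0.325 -0.669  0.668] len 0.194 mid [0.465  0.3667 0.1225] pitch 30.1 yaw 5.5
side M 672 axis [0.862 0.088 0.499] n [-0.381 -0.539  0.752] len 0.195 mid [0.4711 0.3035 0.1225] pitch 30.0 yaw 5.8
side R 670 axis [0.861 0.089 0.501] n [-0.433 -0.389  0.813] len 0.195 mid [0.4765 0.2407 0.1239] pitch 30.1 yaw 5.9
tube top [ 0.536 -0.16   0.117] [-0.016  0.535] -0.07963646769412924 0.1215822364743121
bearer 784 [[0.423, -0.039, 0.047], [0.519, -0.023, 0.052], [0.648, -0.004, 0.055]] [ 0.036 -0.041]
bearer 1037 [[0.428, -0.209, 0.047], [0.517, -0.193, 0.052], [0.654, -0.173, 0.055]] [ 0.033 -0.21 ]
```

```bash
cat >> h.py <<'E'
def unit(v): v=np.array(v,float); return v/np.linalg.norm(v)
def Rm(z,y):
    z=unit(z);y=np.array(y,float);y=unit(y-z*(y@z));return R.from_matrix(np.stack([np.cross(y,z),y,z],1))
ry=np.radians(5.7); RX=np.array([np.cos(ry)*.866,np.sin(ry)*.866,.5]); RY=np.array([-np.sin(ry),np.cos(ry),0]); RN=np.cross(RX,RY)
RG=Rm(-RN,RY)
cy=np.radians(1.8); CX=np.array([np.cos(cy),np.sin(cy),0]); CY=np.array([-np.sin(cy),np.cos(cy),0]); C0=np.array([.5386,-.1055,0])
M=np.array([.474,.313,.119]); 
def rel(p,r):
    p0,r0=tool(); d=r0.inv().apply(np.array(p)-p0); a=(r0.inv()*r).as_rotvec(degrees=True)
    print('"dx":%.3f,"dy":%.3f,"dz":%.3f,"ax":%.1f,"ay":%.1f,"az":%.1f'%(*d,*a))
E
python3 - <<'E'
from h import *
L=M+.064*RY
rel(L-.08*(-RN),RG)
E
```

```text
"dx":-0.269,"dy":-0.176,"dz":0.043,"ax":-6.9,"ay":-29.5,"az":-25.7
```

```bash
r='{"dx":-0.269,"dy":-0.176,"dz":0.043,"ax":-6.9,"ay":-29.5,"az":-25.7,"fingers":0.15}'; python3 -m inch '[{"dx":-0.269,"dy":-0.176,"dz":0.043,"ax":-6.9,"ay":-29.5,"az":-25.7,"fingers":0.15},{"dx":-0.269,"dy":-0.176,"dz":0.043,"ax":-6.9,"ay":-29.5,"az":-25.7,"fingers":0.15},{"dx":-0.269,"dy":-0.176,"dz":0.043,"ax":-6.9,"ay":-29.5,"az":-25.7,"fingers":0.15},{"dx":-0.269,"dy":-0.176,"dz":0.043,"ax":-6.9,"ay":-29.5,"az":-25.7,"fingers":0.15},{"dx":-0.269,"dy":-0.176,"dz":0.043,"ax":-6.9,"ay":-29.5,"az":-25.7,"fingers":0.15},{"dx":-0.269,"dy":-0.176,"dz":0.043,"ax":-6.9,"ay":-29.5,"az":-25.7,"fingers":0.15},{"dx":-0.269,"dy":-0.176,"dz":0.043,"ax":-6.9,"ay":-29.5,"az":-25.7,"fingers":0.15},{"dx":-0.269,"dy":-0.176,"dz":0.043,"ax":-6.9,"ay":-29.5,"az":-25.7,"fingers":0.15}]'
python3 - <<'E'
from h import *
L=M+.064*RY
rel(L-.02*RN,RG)
im,P=cloud("wrist"); cv2.imwrite("pics/w1.png",im)
p0,r0=tool()
for t in ["slat_a","cap"]:
  for m in bot.masks_of("wrist",t)[:3]:
    q=P[m["region"]]; q=q[np.isfinite(q[:,0])]
    top=q[np.abs((q-M)@RN-.010)<.004]
    if len(top)>50: print(t,round(m["p"],2),len(top),"rackx,y rel M",np.percentile((top-M)@RX*1e3,[1,50,99]).round(0),np.percentile((top-M)@RY*1e3,[1,50,99]).round(1),"n",np.median((q-M)@RN*1e3).round(1))
E
```

```text
time: 2.0
tool_pos: [0.4276, 0.3739, 0.1892]
tcp_rot: [-0.131, 2.614, 0.037]
wrist_force: [-0.6, 1.0, -0.1]
width: 0.577
"dx":0.000,"dy":-0.001,"dz":0.101,"ax":0.1,"ay":0.1,"az":-0.0
slat_a 0.72 8748 rackx,y rel M [-100.  -24.   93.] [50.9 65.5 79.9] n 9.6
slat_a 0.71 7534 rackx,y rel M [-101.  -39.   58.] [-12.9   1.3  16.4] n 9.4
cap 0.85 8941 rackx,y rel M [-100.  -27.   83.] [-76.8 -61.7 -47.3] n 9.2
```

View pics/w1.png

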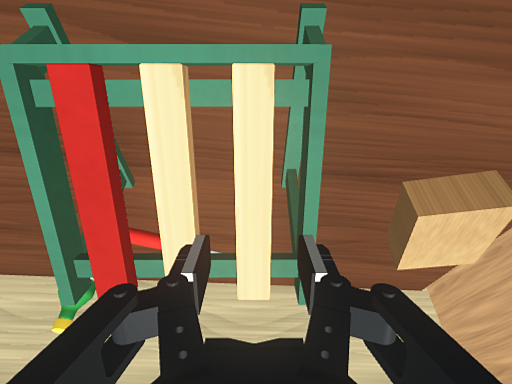

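The wrist view shows the left slat at (252,180), centred between the fingers at x=197 and x=312. The measured offset of about 1.5 mm agrees with the plan. I'll descend and grip.

```bash
python3 -m inch '[{"dz":0.05,"dy":0.001,"fingers":0.15},{"dz":0.085,"dy":0.001,"fingers":0.15},{"dz":0.101,"dy":0.001,"fingers":0.15},{"dz":0.101,"dy":0.001,"fingers":0.15},{"dz":0.101,"dy":0.001,"fingers":-0.6},{"dz":0.101,"dy":0.001,"fingers":-0.6},{"dz":0.101,"dy":0.001,"fingers":-0.6},{"dz":0.101,"dy":0.001,"fingers":-0.6}]' 50
python3 - <<'E'
from h import *
p,r=tool(); L=M+.0655*RY
c=p-.020*r.as_matrix()[:,2]; print("grasp pt - slat centre rack",((c-L)@np.stack([RX,RY,RN],1)*1e3).round(1))
E
```

```text
grasp pt - slat centre rack [ -0.3  -0.2 100.7]invalid input at $[0]: expected keys dx, dy, dz, ax, ay, az, fingers
```

```bash
python3 -m inch '[{"dx":0,"dy":0.001,"dz":0.05,"ax":0,"ay":0,"az":0,"fingers":0.15},{"dx":0,"dy":0.001,"dz":0.085,"ax":0,"ay":0,"az":0,"fingers":0.15},{"dx":0,"dy":0.001,"dz":0.101,"ax":0,"ay":0,"az":0,"fingers":0.15},{"dx":0,"dy":0.001,"dz":0.101,"ax":0,"ay":0,"az":0,"fingers":0.15},{"dx":0,"dy":0.001,"dz":0.101,"ax":0,"ay":0,"az":0,"fingers":-0.6},{"dx":0,"dy":0.001,"dz":0.101,"ax":0,"ay":0,"az":0,"fingers":-0.6},{"dx":0,"dy":0.001,"dz":0.101,"ax":0,"ay":0,"az":0,"fingers":-0.6},{"dx":0,"dy":0.001,"dz":0.101,"ax":0,"ay":0,"az":0,"fingers":-0.6}]' 50
python3 - <<'E'
from h import *
p,r=tool(); L=M+.0655*RY
c=p-.020*r.as_matrix()[:,2]; print("grasp pt - slat centre rack",((c-L)@np.stack([RX,RY,RN],1)*1e3).round(1))
E
```

```text
time: 3.15
tool_pos: [0.4776, 0.3809, 0.1029]
tcp_rot: [-0.132, 2.612, 0.039]
wrist_force: [-5.1, -1.4, 6.8]
width: 0.344
grasp pt - slat centre rack [0.8 1.6 0.9]
```

```bash
python3 -m inch '[{"dx":0,"dy":0,"dz":-0.03,"ax":0,"ay":0,"az":0,"fingers":-0.6},{"dx":0,"dy":0,"dz":-0.08,"ax":0,"ay":0,"az":0,"fingers":-0.6},{"dx":0,"dy":0,"dz":-0.12,"ax":0,"ay":0,"az":0,"fingers":-0.6},{"dx":0,"dy":0,"dz":-0.12,"ax":0,"ay":0,"az":0,"fingers":-0.6}]' 50
python3 - <<'E'
from h import *
RD=Rm([0,0,-1],CX)
rel(C0+.08*CX+[0,0,.20],RD)
print(bot.read_state()["q"])
E
```

```text
time: 3.65
tool_pos: [0.4181, 0.3764, 0.211]
tcp_rot: [-0.132, 2.607, 0.047]
wrist_force: [0.7, 1.3, -1.0]
width: 0.345
"dx":-0.126,"dy":-0.498,"dz":0.082,"ax":25.3,"ay":22.9,"az":91.5
[ 0.91388593 -0.15534821  2.17492151 -0.5272331   0.80512936 -0.44839322]
```

```bash
python3 -m inch '[{"dx":-0.126,"dy":-0.498,"dz":0.082,"ax":25.3,"ay":22.9,"az":91.5,"fingers":-0.6},{"dx":-0.126,"dy":-0.498,"dz":0.082,"ax":25.3,"ay":22.9,"az":91.5,"fingers":-0.6},{"dx":-0.126,"dy":-0.498,"dz":0.082,"ax":25.3,"ay":22.9,"az":91.5,"fingers":-0.6},{"dx":-0.126,"dy":-0.498,"dz":0.082,"ax":25.3,"ay":22.9,"az":91.5,"fingers":-0.6},{"dx":-0.126,"dy":-0.498,"dz":0.082,"ax":25.3,"ay":22.9,"az":91.5,"fingers":-0.6},{"dx":-0.126,"dy":-0.498,"dz":0.082,"ax":25.3,"ay":22.9,"az":91.5,"fingers":-0.6},{"dx":-0.126,"dy":-0.498,"dz":0.082,"ax":25.3,"ay":22.9,"az":91.5,"fingers":-0.6},{"dx":-0.126,"dy":-0.498,"dz":0.082,"ax":25.3,"ay":22.9,"az":91.5,"fingers":-0.6},{"dx":-0.126,"dy":-0.498,"dz":0.082,"ax":25.3,"ay":22.9,"az":91.5,"fingers":-0.6},{"dx":-0.126,"dy":-0.498,"dz":0.082,"ax":25.3,"ay":22.9,"az":91.5,"fingers":-0.6},{"dx":-0.126,"dy":-0.498,"dz":0.082,"ax":25.3,"ay":22.9,"az":91.5,"fingers":-0.6},{"dx":-0.126,"dy":-0.498,"dz":0.082,"ax":25.3,"ay":22.9,"az":91.5,"fingers":-0.6}]' 50
python3 - <<'E'
from h import *
RD=Rm([0,0,-1],CX)
rel(C0+.08*CX+[0,0,.044],RD)
im,P=cloud("top")
x,y,z=[P[...,i] for i in range(3)]
# held slat: pale points at z ~.22-.24
for m in bot.masks_of("top","slat_a")[:4]:
    q=P[m["region"]]; print(round(m["p"],2),np.nanmedian(q,0).round(3),np.nanpercentile(q,[2,98],axis=0).round(3).tolist())
im,P=cloud("wrist"); cv2.imwrite("pics/w2.png",im)
for m in bot.masks_of("wrist","slat_a")[:2]:
    q=P[m["region"]]; print("w",round(m["p"],2),np.nanmedian(q,0).round(3),np.nanpercentile(q,[2,98],axis=0).round(3).tolist())
E
```

```text
time: 5.15
tool_pos: [0.6179, -0.1022, 0.1997]
tcp_rot: [-2.182, -2.259, 0.002]
wrist_force: [0.3, 0.2, -1.1]
width: 0.335
"dx":-0.001,"dy":0.001,"dz":0.156,"ax":-0.1,"ay":-0.0,"az":0.2
0.91 [ 0.612 -0.039  0.229] [[0.6, -0.185, 0.223], [0.625, -0.002, 0.235]]
0.85 [0.476 0.312 0.132] [[0.386, 0.294, 0.081], [0.558, 0.333, 0.177]]
0.77 [0.228 0.28  0.02 ] [[0.133, 0.263, 0.005], [0.323, 0.299, 0.026]]
w 0.6 [ 0.617 -0.051  0.228] [[0.602, -0.134, 0.226], [0.631, -0.002, 0.23]]
```

```bash
python3 -m inch '[{"dx":-0.001,"dy":0.001,"dz":0.05,"ax":0,"ay":0,"az":0,"fingers":-0.6},{"dx":-0.001,"dy":0.001,"dz":0.10,"ax":0,"ay":0,"az":0,"fingers":-0.6},{"dx":-0.001,"dy":0.001,"dz":0.14,"ax":0,"ay":0,"az":0,"fingers":-0.6},{"dx":-0.001,"dy":0.001,"dz":0.15,"ax":0,"ay":0,"az":0,"fingers":-0.6},{"dx":-0.001,"dy":0.001,"dz":0.155,"ax":0,"ay":0,"az":0,"fingers":-0.6},{"dx":-0.001,"dy":0.001,"dz":0.156,"ax":0,"ay":0,"az":0,"fingers":-0.6},{"dx":-0.001,"dy":0.001,"dz":0.156,"ax":0,"ay":0,"az":0,"fingers":-0.6}]' 50
python3 -c "
from h import *
s=bot.read_state();print(s['tool_pos'],s['wrist_force'])
rel(C0+.08*CX+[0,0,.044],Rm([0,0,-1],CX))"
```

```text
time: 6.22
tool_pos: [0.621, -0.1037, 0.0466]
tcp_rot: [2.181, 2.257, 0.002]
wrist_force: [-0.3, 0.9, -0.5]
width: 0.345
[ 0.62096078 -0.10365217  0.04656878] [-0.326213    0.87345207 -0.46111905]
"dx":0.001,"dy":-0.002,"dz":0.003,"ax":0.2,"ay":0.1,"az":0.2
```

```bash
python3 -m inch '[{"dx":0,"dy":-0.001,"dz":0.002,"ax":0,"ay":0,"az":0,"fingers":-0.6},{"dx":0,"dy":-0.001,"dz":0.003,"ax":0,"ay":0,"az":0,"fingers":-0.6},{"dx":0,"dy":-0.001,"dz":0.003,"ax":0,"ay":0,"az":0,"fingers":-0.6}]' 50
python3 -c "
from h import *
im,P=cloud('wrist'); p,r=tool()
for m in bot.masks_of('wrist','slat_a')[:2]:
    q=P[m['region']]; print('w',round(m['p'],2),p,np.nanmedian(q,0).round(3),np.nanpercentile(q,[2,98],axis=0).round(3).tolist())"
```

```text
time: 6.6
tool_pos: [0.6205, -0.1039, 0.0442]
tcp_rot: [2.181, 2.256, 0.003]
wrist_force: [-0.5, -1.0, 1.2]
width: 0.34
w 0.63 [ 0.62049125 -0.10384484  0.04414774] [ 0.619 -0.053  0.072] [[0.604, -0.136, 0.07], [0.634, -0.003, 0.073]]
```

Slat top is at 0.072, so it is seated. I'll release it with a small opening and retreat.

```bash
python3 -m inch '[{"dx":0,"dy":0,"dz":0,"ax":0,"ay":0,"az":0,"fingers":-0.05},{"dx":0,"dy":0,"dz":0,"ax":0,"ay":0,"az":0,"fingers":-0.05},{"dx":0,"dy":0,"dz":0,"ax":0,"ay":0,"az":0,"fingers":-0.05},{"dx":0,"dy":0,"dz":-0.03,"ax":0,"ay":0,"az":0,"fingers":-0.05},{"dx":0,"dy":0,"dz":-0.09,"ax":0,"ay":0,"az":0,"fingers":-0.05},{"dx":0,"dy":0,"dz":-0.15,"ax":0,"ay":0,"az":0,"fingers":-0.05},{"dx":0,"dy":0,"dz":-0.17,"ax":0,"ay":0,"az":0,"fingers":-0.05},{"dx":0,"dy":0,"dz":-0.17,"ax":0,"ay":0,"az":0,"fingers":-0.05}]' 50
python3 -c "
from h import *
im,P=cloud('wrist'); p,r=tool()
for m in bot.masks_of('wrist','slat_a')[:2]:
    q=P[m['region']]; q=q[np.isfinite(q[:,0])];q=q[np.abs(q[:,2]-.072)<.006];print('w',round(m['p'],2),len(q),np.percentile((q-C0)@np.stack([CX,CY],1)*1e3,[1,50,99],axis=0).round(1).tolist(),np.polyfit(q[:,1],q[:,0],1))
rel(M-.09*(-RN)+.0013*RY,RG)"
```

```text
time: 7.7
tool_pos: [0.6209, -0.1039, 0.2162]
tcp_rot: [2.179, 2.254, 0.007]
wrist_force: [0.1, 0.5, -0.1]
width: 0.475
w 0.61 5328 [[64.9, -94.0], [79.7, 18.5], [94.2, 101.0]] [-0.03072462  0.61487633]
"dx":0.419,"dy":-0.175,"dz":0.015,"ax":-24.5,"ay":-22.9,"az":-91.4
```

```bash
python3 -m inch '[{"dx":0.419,"dy":-0.175,"dz":0.015,"ax":-24.5,"ay":-22.9,"az":-91.4,"fingers":0.15},{"dx":0.419,"dy":-0.175,"dz":0.015,"ax":-24.5,"ay":-22.9,"az":-91.4,"fingers":0.15},{"dx":0.419,"dy":-0.175,"dz":0.015,"ax":-24.5,"ay":-22.9,"az":-91.4,"fingers":0.15},{"dx":0.419,"dy":-0.175,"dz":0.015,"ax":-24.5,"ay":-22.9,"az":-91.4,"fingers":0.15},{"dx":0.419,"dy":-0.175,"dz":0.015,"ax":-24.5,"ay":-22.9,"az":-91.4,"fingers":0.15},{"dx":0.419,"dy":-0.175,"dz":0.015,"ax":-24.5,"ay":-22.9,"az":-91.4,"fingers":0.15},{"dx":0.419,"dy":-0.175,"dz":0.015,"ax":-24.5,"ay":-22.9,"az":-91.4,"fingers":0.15},{"dx":0.419,"dy":-0.175,"dz":0.015,"ax":-24.5,"ay":-22.9,"az":-91.4,"fingers":0.15},{"dx":0.419,"dy":-0.175,"dz":0.015,"ax":-24.5,"ay":-22.9,"az":-91.4,"fingers":0.15},{"dx":0.419,"dy":-0.175,"dz":0.015,"ax":-24.5,"ay":-22.9,"az":-91.4,"fingers":0.15},{"dx":0.419,"dy":-0.175,"dz":0.015,"ax":-24.5,"ay":-22.9,"az":-91.4,"fingers":0.15},{"dx":0.419,"dy":-0.175,"dz":0.015,"ax":-24.5,"ay":-22.9,"az":-91.4,"fingers":0.15}]' 50
python3 -c "
from h import *
rel(M-.02*RN+.0013*RY,RG)
im,P=cloud('wrist')
for t in ['slat_a','cap']:
  for m in bot.masks_of('wrist',t)[:2]:
    q=P[m['region']]; q=q[np.isfinite(q[:,0])]
    top=q[np.abs((q-M)@RN-.010)<.004]
    if len(top)>50: print(t,round(m['p'],2),len(top),np.percentile((top-M)@RX*1e3,[1,50,99]).round(0),np.percentile((top-M)@RY*1e3,[1,50,99]).round(1))"
```

```text
time: 9.3
tool_pos: [0.4299, 0.3092, 0.1964]
tcp_rot: [-0.127, 2.615, 0.034]
wrist_force: [-0.4, -0.3, 0.1]
width: 0.574
"dx":0.000,"dy":0.001,"dz":0.109,"ax":-0.1,"ay":-0.0,"az":-0.1
slat_a 0.65 8351 [-100.  -22.   95.] [-13.3   1.3  15.9]
cap 0.6 6988 [-100.  -38.   57.] [-76.9 -62.5 -47.7]
```

```bash
python3 -m inch '[{"dx":0,"dy":0.001,"dz":0.055,"ax":0,"ay":0,"az":0,"fingers":0.15},{"dx":0,"dy":0.001,"dz":0.09,"ax":0,"ay":0,"az":0,"fingers":0.15},{"dx":0,"dy":0.001,"dz":0.109,"ax":0,"ay":0,"az":0,"fingers":0.15},{"dx":0,"dy":0.001,"dz":0.109,"ax":0,"ay":0,"az":0,"fingers":0.15},{"dx":0,"dy":0.001,"dz":0.109,"ax":0,"ay":0,"az":0,"fingers":-0.6},{"dx":0,"dy":0.001,"dz":0.109,"ax":0,"ay":0,"az":0,"fingers":-0.6},{"dx":0,"dy":0.001,"dz":0.109,"ax":0,"ay":0,"az":0,"fingers":-0.6},{"dx":0,"dy":0.001,"dz":0.109,"ax":0,"ay":0,"az":0,"fingers":-0.6},{"dx":0,"dy":0.001,"dz":0.07,"ax":0,"ay":0,"az":0,"fingers":-0.6},{"dx":0,"dy":0.001,"dz":0.02,"ax":0,"ay":0,"az":0,"fingers":-0.6},{"dx":0,"dy":0.001,"dz":-0.02,"ax":0,"ay":0,"az":0,"fingers":-0.6},{"dx":0,"dy":0.001,"dz":-0.02,"ax":0,"ay":0,"az":0,"fingers":-0.6}]' 50
python3 -c "
from h import *
rel(C0-.08*CX+[0,0,.20],Rm([0,0,-1],CX))"
```

```text
time: 10.95
tool_pos: [0.4206, 0.3112, 0.2184]
tcp_rot: [-0.128, 2.609, 0.042]
wrist_force: [0.9, 0.7, -0.5]
width: 0.346
"dx":0.011,"dy":-0.421,"dz":0.012,"ax":25.1,"ay":22.9,"az":91.4
```

```bash
python3 -m inch '[{"dx":0.011,"dy":-0.421,"dz":0.012,"ax":25.1,"ay":22.9,"az":91.4,"fingers":-0.6},{"dx":0.011,"dy":-0.421,"dz":0.012,"ax":25.1,"ay":22.9,"az":91.4,"fingers":-0.6},{"dx":0.011,"dy":-0.421,"dz":0.012,"ax":25.1,"ay":22.9,"az":91.4,"fingers":-0.6},{"dx":0.011,"dy":-0.421,"dz":0.012,"ax":25.1,"ay":22.9,"az":91.4,"fingers":-0.6},{"dx":0.011,"dy":-0.421,"dz":0.012,"ax":25.1,"ay":22.9,"az":91.4,"fingers":-0.6},{"dx":0.011,"dy":-0.421,"dz":0.012,"ax":25.1,"ay":22.9,"az":91.4,"fingers":-0.6},{"dx":0.011,"dy":-0.421,"dz":0.012,"ax":25.1,"ay":22.9,"az":91.4,"fingers":-0.6},{"dx":0.011,"dy":-0.421,"dz":0.012,"ax":25.1,"ay":22.9,"az":91.4,"fingers":-0.6},{"dx":0.011,"dy":-0.421,"dz":0.012,"ax":25.1,"ay":22.9,"az":91.4,"fingers":-0.6},{"dx":0.011,"dy":-0.421,"dz":0.012,"ax":25.1,"ay":22.9,"az":91.4,"fingers":-0.6},{"dx":0.011,"dy":-0.421,"dz":0.012,"ax":25.1,"ay":22.9,"az":91.4,"fingers":-0.6},{"dx":0.011,"dy":-0.421,"dz":0.012,"ax":25.1,"ay":22.9,"az":91.4,"fingers":-0.6}]' 50
python3 - <<'E'
from h import *
RD=Rm([0,0,-1],CX)
rel(C0-.08*CX+[0,0,.044],RD)
im,P=cloud("wrist")
for m in bot.masks_of("wrist","slat_a")[:2]:
    q=P[m["region"]];q=q[np.isfinite(q[:,0])]; print("w",round(m["p"],2),np.percentile((q-C0)@np.stack([CX,CY,[0,0,1]],1)*1e3,[1,50,99],axis=0).round(1).tolist())
E
```

```text
time: 12.45
tool_pos: [0.4585, -0.1075, 0.1998]
tcp_rot: [2.184, 2.258, -0.001]
wrist_force: [0.2, 0.3, -0.3]
width: 0.34
"dx":-0.000,"dy":0.000,"dz":0.156,"ax":-0.0,"ay":0.1,"az":0.1
w 0.76 [[-94.8, -34.4, 223.9], [-80.1, 50.9, 226.8], [-65.4, 102.7, 229.4]]
w 0.75 [[66.1, -94.4, 53.6], [76.7, 19.6, 71.1], [95.5, 100.0, 72.9]]
```

```bash
python3 -m inch '[{"dx":-0.001,"dy":0,"dz":0.05,"ax":0,"ay":0,"az":0,"fingers":-0.6},{"dx":-0.002,"dy":0,"dz":0.10,"ax":0,"ay":0,"az":0,"fingers":-0.6},{"dx":-0.002,"dy":0,"dz":0.14,"ax":0,"ay":0,"az":0,"fingers":-0.6},{"dx":-0.002,"dy":0,"dz":0.15,"ax":0,"ay":0,"az":0,"fingers":-0.6},{"dx":-0.002,"dy":0,"dz":0.154,"ax":0,"ay":0,"az":0,"fingers":-0.6},{"dx":-0.002,"dy":0,"dz":0.155,"ax":0,"ay":0,"az":0,"fingers":-0.6},{"dx":-0.002,"dy":0,"dz":0.155,"ax":0,"ay":0,"az":0,"fingers":-0.6}]' 50
python3 - <<'E'
from h import *
RD=Rm([0,0,-1],CX)
rel(C0-.08*CX+[0,0,.044],RD)
im,P=cloud("wrist")
for m in bot.masks_of("wrist","slat_a")[:2]:
    q=P[m["region"]];q=q[np.isfinite(q[:,0])]; print("w",round(m["p"],2),np.percentile((q-C0)@np.stack([CX,CY,[0,0,1]],1)*1e3,[1,50,99],axis=0).round(1).tolist())
E
```

```text
time: 13.42
tool_pos: [0.4603, -0.1101, 0.0468]
tcp_rot: [2.182, 2.255, 0.002]
wrist_force: [-0.1, -1.3, -0.2]
width: 0.345
"dx":0.002,"dy":-0.002,"dz":0.003,"ax":0.2,"ay":0.1,"az":0.1
w 0.7 [[9.3, -80.2, 67.6], [66.8, -71.1, 69.7], [69.5, -8.9, 115.0]]
w 0.67 [[-113.2, -73.7, 9.6], [-0.6, 40.9, 11.3], [93.5, 99.1, 52.3]]
```

Not yet in contact, so I'll go 3 mm further, release and retreat.

```bash
python3 -m inch '[{"dx":0.001,"dy":-0.001,"dz":0.002,"ax":0,"ay":0,"az":0,"fingers":-0.6},{"dx":0.001,"dy":-0.001,"dz":0.003,"ax":0,"ay":0,"az":0,"fingers":-0.6},{"dx":0.001,"dy":-0.001,"dz":0.003,"ax":0,"ay":0,"az":0,"fingers":-0.6},{"dx":0.001,"dy":-0.001,"dz":0.003,"ax":0,"ay":0,"az":0,"fingers":-0.05},{"dx":0.001,"dy":-0.001,"dz":0.003,"ax":0,"ay":0,"az":0,"fingers":-0.05},{"dx":0.001,"dy":-0.001,"dz":0.003,"ax":0,"ay":0,"az":0,"fingers":-0.05},{"dx":0.001,"dy":-0.001,"dz":-0.03,"ax":0,"ay":0,"az":0,"fingers":-0.05},{"dx":0.001,"dy":-0.001,"dz":-0.09,"ax":0,"ay":0,"az":0,"fingers":-0.05},{"dx":0.001,"dy":-0.001,"dz":-0.15,"ax":0,"ay":0,"az":0,"fingers":-0.05},{"dx":0.001,"dy":-0.001,"dz":-0.18,"ax":0,"ay":0,"az":0,"fingers":-0.05},{"dx":0.001,"dy":-0.001,"dz":-0.18,"ax":0,"ay":0,"az":0,"fingers":-0.05}]' 50
python3 - <<'E'
from h import *
im,P=cloud("wrist"); cv2.imwrite("pics/w3.png",im)
B=np.stack([CX,CY,[0,0,1]],1)
for m in bot.masks_of("wrist","slat_a")[:2]:
    q=P[m["region"]];q=q[np.isfinite(q[:,0])]; q=q[abs(q[:,2]-.072)<.006];print("w",round(m["p"],2),np.percentile((q-C0)@B*1e3,[1,50,99],axis=0).round(1).tolist(),np.polyfit(*((q-C0)@B)[:,[1,0]].T,1).round(3))
for dx in (.05,): rel(M-.0622*RY+dx*RX+.09*RN,RG)
E
```

```text
time: 14.9
tool_pos: [0.4605, -0.1093, 0.2297]
tcp_rot: [2.178, 2.251, 0.006]
wrist_force: [0.5, 0.6, -1.3]
width: 0.474
w 0.98 [[64.2, -94.0, 66.3], [78.6, 18.9, 67.9], [93.5, 100.7, 69.6]] [-0.001  0.079]
w 0.61 [[-95.9, -93.9, 66.8], [-81.2, 18.5, 68.5], [-66.6, 101.3, 70.2]] [-0.    -0.081]
"dx":0.359,"dy":0.032,"dz":0.003,"ax":-24.5,"ay":-22.8,"az":-91.4
```

View pics/w3.png

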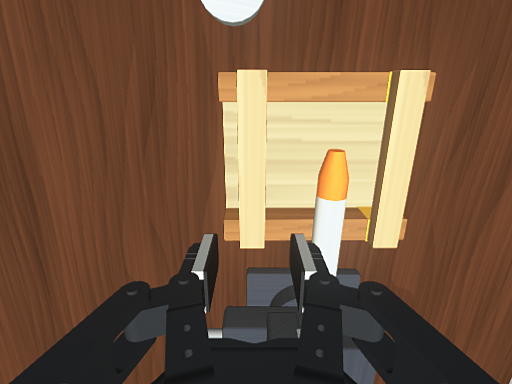

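The wrist view shows both plain slats lying across the bearers, near one at (252,160) and far one at (400,160). The tube's orange tip is at (335,170). Next I'll check wrist-camera clearance, then fetch the cap.

```bash
python3 -m inch '[{"dx":0.359,"dy":0.032,"dz":0.003,"ax":-24.5,"ay":-22.8,"az":-91.4,"fingers":0.15},{"dx":0.359,"dy":0.032,"dz":0.003,"ax":-24.5,"ay":-22.8,"az":-91.4,"fingers":0.15},{"dx":0.359,"dy":0.032,"dz":0.003,"ax":-24.5,"ay":-22.8,"az":-91.4,"fingers":0.15},{"dx":0.359,"dy":0.032,"dz":0.003,"ax":-24.5,"ay":-22.8,"az":-91.4,"fingers":0.15},{"dx":0.359,"dy":0.032,"dz":0.003,"ax":-24.5,"ay":-22.8,"az":-91.4,"fingers":0.15},{"dx":0.359,"dy":0.032,"dz":0.003,"ax":-24.5,"ay":-22.8,"az":-91.4,"fingers":0.15},{"dx":0.359,"dy":0.032,"dz":0.003,"ax":-24.5,"ay":-22.8,"az":-91.4,"fingers":0.15},{"dx":0.359,"dy":0.032,"dz":0.003,"ax":-24.5,"ay":-22.8,"az":-91.4,"fingers":0.15},{"dx":0.359,"dy":0.032,"dz":0.003,"ax":-24.5,"ay":-22.8,"az":-91.4,"fingers":0.15},{"dx":0.359,"dy":0.032,"dz":0.003,"ax":-24.5,"ay":-22.8,"az":-91.4,"fingers":0.15},{"dx":0.359,"dy":0.032,"dz":0.003,"ax":-24.5,"ay":-22.8,"az":-91.4,"fingers":0.15},{"dx":0.359,"dy":0.032,"dz":0.003,"ax":-24.5,"ay":-22.8,"az":-91.4,"fingers":0.15}]' 50
python3 - <<'E'
from h import *
V=np.linalg.inv(np.array(bot.get_calibration("wrist")["view"])); p,r=tool(); print("cam in tool",r.inv().apply(V[:3,3]-p).round(3))
for d in (.05,-.05): rel(M-.0622*RY+d*RX-.02*RN,RG)
im,P=cloud('wrist')
for m in bot.masks_of('wrist','cap')[:2]:
    q=P[m['region']]; q=q[np.isfinite(q[:,0])]
    top=q[np.abs((q-M)@RN-.010)<.004]
    if len(top)>50: print(round(m['p'],2),len(top),np.percentile((top-M)@RX*1e3,[1,50,99]).round(0),np.percentile((top-M)@RY*1e3,[1,50,99]).round(1))
print(bot.read_state()["q"])
E
```

```text
time: 16.5
tool_pos: [0.4784, 0.2515, 0.2219]
tcp_rot: [-0.127, 2.616, 0.034]
wrist_force: [-0.7, -0.9, -1.2]
width: 0.574
cam in tool [ 0.085  0.    -0.142]
"dx":-0.000,"dy":-0.000,"dz":0.110,"ax":-0.1,"ay":-0.0,"az":-0.1
"dx":0.100,"dy":-0.001,"dz":0.110,"ax":-0.1,"ay":-0.0,"az":-0.1
0.96 9460 [-90. -17.  94.] [-77.3 -62.7 -48.2]
[ 0.59013926 -0.27022818  2.24131404 -0.36104596  0.73250693 -0.8621758 ]
```

```bash
python3 -m inch '[{"dx":0,"dy":0,"dz":0.055,"ax":0,"ay":0,"az":0,"fingers":0.15},{"dx":0,"dy":0,"dz":0.09,"ax":0,"ay":0,"az":0,"fingers":0.15},{"dx":0,"dy":0,"dz":0.109,"ax":0,"ay":0,"az":0,"fingers":0.15},{"dx":0,"dy":0,"dz":0.109,"ax":0,"ay":0,"az":0,"fingers":0.15},{"dx":0,"dy":0,"dz":0.109,"ax":0,"ay":0,"az":0,"fingers":-0.6},{"dx":0,"dy":0,"dz":0.109,"ax":0,"ay":0,"az":0,"fingers":-0.6},{"dx":0,"dy":0,"dz":0.109,"ax":0,"ay":0,"az":0,"fingers":-0.6},{"dx":0,"dy":0,"dz":0.109,"ax":0,"ay":0,"az":0,"fingers":-0.6},{"dx":0,"dy":0,"dz":0.08,"ax":0,"ay":0,"az":0,"fingers":-0.6},{"dx":0,"dy":0,"dz":0.03,"ax":0,"ay":0,"az":0,"fingers":-0.6},{"dx":0,"dy":0,"dz":0.0,"ax":0,"ay":0,"az":0,"fingers":-0.6},{"dx":0,"dy":0,"dz":0.0,"ax":0,"ay":0,"az":0,"fingers":-0.6}]' 80
python3 -c "
from h import *
rel(C0+.05*CX+.075*CY+[0,0,.20],Rm([0,0,-1],CY))"
```

```text
time: 18.1
tool_pos: [0.4793, 0.2526, 0.2255]
tcp_rot: [-0.128, 2.61, 0.039]
wrist_force: [0.3, 0.4, -1.5]
width: 0.337
"dx":-0.055,"dy":-0.291,"dz":0.061,"ax":1.2,"ay":30.3,"az":3.7
```

```bash
python3 -m inch '[{"dx":-0.055,"dy":-0.291,"dz":0.061,"ax":1.2,"ay":30.3,"az":3.7,"fingers":-0.6},{"dx":-0.055,"dy":-0.291,"dz":0.061,"ax":1.2,"ay":30.3,"az":3.7,"fingers":-0.6},{"dx":-0.055,"dy":-0.291,"dz":0.061,"ax":1.2,"ay":30.3,"az":3.7,"fingers":-0.6},{"dx":-0.055,"dy":-0.291,"dz":0.061,"ax":1.2,"ay":30.3,"az":3.7,"fingers":-0.6},{"dx":-0.055,"dy":-0.291,"dz":0.061,"ax":1.2,"ay":30.3,"az":3.7,"fingers":-0.6},{"dx":-0.055,"dy":-0.291,"dz":0.061,"ax":1.2,"ay":30.3,"az":3.7,"fingers":-0.6},{"dx":-0.055,"dy":-0.291,"dz":0.061,"ax":1.2,"ay":30.3,"az":3.7,"fingers":-0.6},{"dx":-0.055,"dy":-0.291,"dz":0.061,"ax":1.2,"ay":30.3,"az":3.7,"fingers":-0.6}]' 80
cat > cap.py <<'E'
from h import *
B=np.stack([CX,CY,[0,0,1]],1)
p,r=tool(); print("tcp crib",((p-C0)@B*1e3).round(1),bot.read_state()["wrist_force"])
for n in ("wrist","top"):
  im,P=cloud(n)
  for m in bot.masks_of(n,'cap')[:1]:
    q=P[m['region']]; q=q[np.isfinite(q[:,0])]; q=(q-C0)@B*1e3
    q=q[abs(q[:,2]-np.median(q[:,2]))<8]
    f=np.linalg.lstsq(np.c_[q[:,:2],np.ones(len(q))],q[:,2],rcond=None)[0]
    print(n,round(m['p'],2),len(q),np.percentile(q,[1,50,99],axis=0).round(1).tolist(),"yaw",np.degrees(np.polyfit(q[:,0],q[:,1],1)[0]).round(2),"slope deg",np.degrees(f[:2]).round(2))
E
python3 cap.py; python3 -c "
from h import *
rel(C0+.05*CX+.075*CY+[0,0,.065],Rm([0,0,-1],CY))"
```

```text
time: 19.1
tool_pos: [0.5852, -0.0281, 0.1989]
tcp_rot: [0.052, -3.14, -0.0]
wrist_force: [0.4, 0.3, -1.0]
width: 0.334
tcp crib [ 49.   75.9 198.9] [ 0.35508451  0.26679431 -1.03568194]
wrist 0.68 23782 [[-64.1, 61.9, 224.7], [-11.1, 76.3, 226.3], [84.8, 90.8, 227.8]] yaw 0.28 slope deg [ 0.33 -0.01]
top 0.9 496 [[-77.2, 61.4, 222.5], [-28.8, 75.9, 228.1], [20.2, 90.3, 233.6]] yaw 1.37 slope deg [0.23 0.94]
"dx":-0.000,"dy":-0.001,"dz":0.135,"ax":-0.0,"ay":0.0,"az":0.1
```

```bash
python3 -m inch '[{"dx":0,"dy":0,"dz":0.05,"ax":0,"ay":0,"az":0,"fingers":-0.6},{"dx":0,"dy":0,"dz":0.10,"ax":0,"ay":0,"az":0,"fingers":-0.6},{"dx":0,"dy":0,"dz":0.125,"ax":0,"ay":0,"az":0,"fingers":-0.6},{"dx":0,"dy":0,"dz":0.132,"ax":0,"ay":0,"az":0,"fingers":-0.6},{"dx":0,"dy":0,"dz":0.134,"ax":0,"ay":0,"az":0,"fingers":-0.6},{"dx":0,"dy":0,"dz":0.134,"ax":0,"ay":0,"az":0,"fingers":-0.6}]' 80
python3 cap.py; python3 -c "
from h import *
rel(C0+.05*CX+.075*CY+[0,0,.064],Rm([0,0,-1],CY))
im,_=bot.read_camera('side');cv2.imwrite('pics/s2.png',cv2.resize(im[150:310,200:430],None,fx=3,fy=3,interpolation=cv2.INTER_CUBIC))"
```

```text
time: 20.05
tool_pos: [0.5872, -0.0279, 0.0677]
tcp_rot: [-0.053, 3.137, -0.001]
wrist_force: [-0.5, -0.9, -1.0]
width: 0.329
tcp crib [51.  76.  67.7] [-0.50007734 -0.92331706 -1.04239629]
wrist 0.75 23710 [[-62.4, 61.7, 92.7], [-9.6, 76.1, 94.6], [86.5, 90.5, 96.2]] yaw 0.12 slope deg [ 0.58 -0.01]
top 0.69 235 [[-36.0, 62.9, 89.2], [-6.3, 76.6, 95.9], [21.3, 90.4, 101.7]] yaw 1.57 slope deg [-0.71  1.24]
"dx":0.000,"dy":-0.001,"dz":0.003,"ax":-0.0,"ay":0.2,"az":0.1
```

View pics/s2.png

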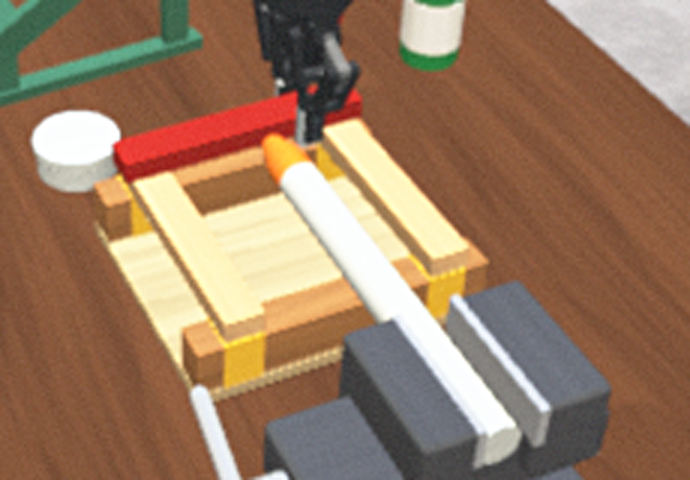

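The side view shows the red cap hovering 2–3 mm over both plain slats, beyond the orange tip at (275,150), with the tube level. I'll lower it to contact.

```bash
python3 -m inch '[{"dx":0,"dy":0,"dz":0.002,"ax":0,"ay":0,"az":0,"fingers":-0.6},{"dx":0,"dy":0,"dz":0.003,"ax":0,"ay":0.2,"az":0,"fingers":-0.6},{"dx":0,"dy":0,"dz":0.003,"ax":0,"ay":0.2,"az":0,"fingers":-0.6}]' 80
python3 cap.py
```

```text
time: 20.68
tool_pos: [0.5866, -0.0282, 0.064]
tcp_rot: [0.052, -3.14, 0.001]
wrist_force: [0.8, -0.1, 0.5]
width: 0.332
tcp crib [50.4 75.8 64. ] [ 0.79220419 -0.05617483  0.54146727]
wrist 0.91 24016 [[-62.8, 61.5, 89.7], [-9.9, 76.0, 91.2], [86.4, 90.5, 92.7]] yaw 0.2 slope deg [ 0.1  -0.02]
top 0.53 196 [[-33.2, 63.2, 86.7], [-8.7, 76.6, 92.8], [21.4, 90.3, 98.5]] yaw 1.01 slope deg [0.24 0.99]
```

```bash
python3 -m inch '[{"dx":0,"dy":-0.006,"dz":0,"ax":0,"ay":0,"az":0,"fingers":-0.6},{"dx":0,"dy":-0.012,"dz":0,"ax":0,"ay":0,"az":0,"fingers":-0.6},{"dx":0,"dy":-0.018,"dz":0,"ax":0,"ay":0,"az":0,"fingers":-0.6},{"dx":0,"dy":-0.024,"dz":0,"ax":0,"ay":0,"az":0,"fingers":-0.6},{"dx":0,"dy":-0.030,"dz":0,"ax":0,"ay":0,"az":0,"fingers":-0.6},{"dx":0,"dy":-0.036,"dz":0,"ax":0,"ay":0,"az":0,"fingers":-0.6},{"dx":0,"dy":-0.042,"dz":0,"ax":0,"ay":0,"az":0,"fingers":-0.6},{"dx":0,"dy":-0.042,"dz":0,"ax":0,"ay":0,"az":0,"fingers":-0.6}]' 80
python3 cap.py; python3 -c "
from h import *
rel(C0+.05*CX+[0,0,.064],Rm([0,0,-1],CY))
im,_=bot.read_camera('side');cv2.imwrite('pics/s3.png',cv2.resize(im[150:310,200:430],None,fx=3,fy=3,interpolation=cv2.INTER_CUBIC))"
```

```text
time: 21.88
tool_pos: [0.5881, -0.0709, 0.0641]
tcp_rot: [0.053, -3.14, 0.002]
wrist_force: [-0.1, 0.0, -0.6]
width: 0.338
tcp crib [50.5 33.1 64.1] [-0.08704383  0.03820182 -0.57395298]
wrist 0.75 23024 [[-62.7, 19.0, 89.7], [-12.6, 34.1, 91.3], [86.8, 48.0, 92.7]] yaw 0.37 slope deg [0.12 0.  ]
top 0.72 182 [[-30.8, 20.1, 88.1], [-6.3, 35.9, 92.8], [23.2, 47.2, 98.9]] yaw 5.77 slope deg [-0.03 -2.39]
"dx":0.001,"dy":-0.034,"dz":0.000,"ax":-0.0,"ay":-0.0,"az":0.1
```

View pics/s3.png

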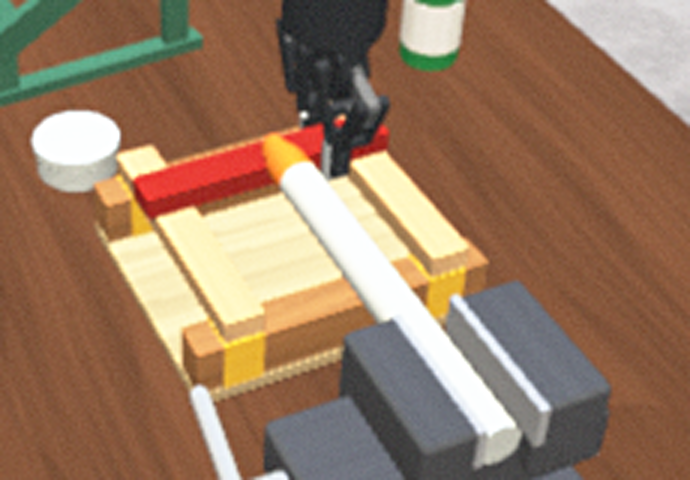

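The cap has passed under the orange tip at (285,155), and both plain slats are still in place. I'll continue to centre.

```bash
python3 -m inch '[{"dx":0,"dy":-0.004,"dz":0,"ax":0,"ay":0,"az":0,"fingers":-0.6},{"dx":0,"dy":-0.008,"dz":0,"ax":0,"ay":0,"az":0,"fingers":-0.6},{"dx":0,"dy":-0.012,"dz":0,"ax":0,"ay":0,"az":0,"fingers":-0.6},{"dx":0,"dy":-0.016,"dz":0,"ax":0,"ay":0,"az":0,"fingers":-0.6},{"dx":0,"dy":-0.020,"dz":0,"ax":0,"ay":0,"az":0,"fingers":-0.6},{"dx":0,"dy":-0.024,"dz":0,"ax":0,"ay":0,"az":0,"fingers":-0.6},{"dx":0,"dy":-0.028,"dz":0,"ax":0,"ay":0,"az":0,"fingers":-0.6},{"dx":0,"dy":-0.032,"dz":0,"ax":0,"ay":0,"az":0,"fingers":-0.6},{"dx":0,"dy":-0.034,"dz":0,"ax":0,"ay":0,"az":0,"fingers":-0.6},{"dx":0,"dy":-0.034,"dz":0,"ax":0,"ay":0,"az":0,"fingers":-0.6}]' 80
python3 cap.py; python3 -c "
from h import *
im,P=cloud('side');cv2.imwrite('pics/s4.png',cv2.resize(im[150:310,200:430],None,fx=3,fy=3,interpolation=cv2.INTER_CUBIC))
x,y,z=[P[...,i] for i in range(3)];t=(x>.51)&(x<.57)&(z>.1)
for a in (-.20,-.16,-.13): print(a,np.nanpercentile(z[t&(abs(y-a)<.01)],95).round(4))
hs=cv2.cvtColor(im,cv2.COLOR_BGR2HSV); m=((hs[...,0]<6)|(hs[...,0]>174))&(hs[...,1]>150)&(x>.4)&(x<.68)&(y<0)&(y>-.2)&(z<.1)&(z>.07)
q=(P[m]-C0)@np.stack([CX,CY,[0,0,1]],1)*1e3; print('cap side cam',len(q),np.percentile(q,[1,50,99],axis=0).round(1).tolist())
"
```

```text
time: 23.38
tool_pos: [0.5892, -0.1045, 0.0642]
tcp_rot: [0.053, -3.14, 0.002]
wrist_force: [1.2, -0.0, -0.1]
width: 0.337
tcp crib [50.6 -0.6 64.2] [ 1.20662996 -0.03205449 -0.05998882]
wrist 0.79 18563 [[-62.8, -14.8, 89.7], [-24.4, -0.2, 91.3], [87.3, 14.2, 92.7]] yaw 0.27 slope deg [ 0.13 -0.  ]
top 0.68 97 [[-28.8, -14.6, 87.1], [-15.3, 1.5, 92.7], [28.5, 14.7, 99.6]] yaw 9.53 slope deg [ 0.79 -1.98]
-0.2 0.1214
-0.16 0.4486
-0.13 0.4437
cap side cam 748 [[-101.4, -17.7, 76.3], [-46.2, -8.5, 91.0], [93.9, 15.2, 94.6]]
```

View pics/s4.png

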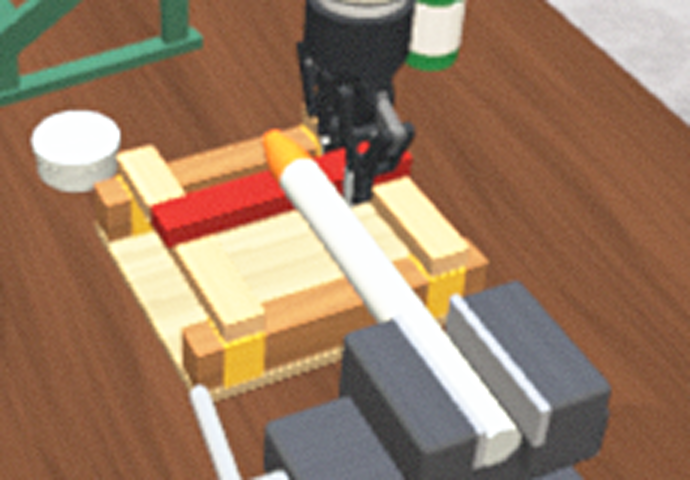

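The red cap is centred under the tube, crib y ≈ 0, x end at −101 mm, resting on both plain slats. I'll release it and lift away.

```bash
python3 -m inch '[{"dx":0,"dy":0,"dz":0,"ax":0,"ay":0,"az":0,"fingers":-0.05},{"dx":0,"dy":0,"dz":0,"ax":0,"ay":0,"az":0,"fingers":-0.05},{"dx":0,"dy":0,"dz":0,"ax":0,"ay":0,"az":0,"fingers":-0.05},{"dx":0,"dy":0,"dz":-0.01,"ax":0,"ay":0,"az":0,"fingers":-0.05},{"dx":0,"dy":0,"dz":-0.03,"ax":0,"ay":0,"az":0,"fingers":-0.05},{"dx":0,"dy":0,"dz":-0.08,"ax":0,"ay":0,"az":0,"fingers":-0.05},{"dx":0,"dy":0,"dz":-0.14,"ax":0,"ay":0,"az":0,"fingers":-0.05},{"dx":0,"dy":0.05,"dz":-0.18,"ax":0,"ay":0,"az":0,"fingers":-0.05},{"dx":0,"dy":0.11,"dz":-0.18,"ax":0,"ay":0,"az":0,"fingers":-0.05},{"dx":0,"dy":0.17,"dz":-0.18,"ax":0,"ay":0,"az":0,"fingers":-0.05},{"dx":0,"dy":0.23,"dz":-0.18,"ax":0,"ay":0,"az":0,"fingers":-0.05},{"dx":0,"dy":0.25,"dz":-0.18,"ax":0,"ay":0,"az":0,"fingers":-0.05},{"dx":0,"dy":0.25,"dz":-0.18,"ax":0,"ay":0,"az":0,"fingers":-0.05}]' 80
python3 - <<'E'
from h import *
B=np.stack([CX,CY,[0,0,1]],1)
for n in ("top","side"):
  im,P=cloud(n)
  if n=="top": o=cv2.resize(im[90:240,200:430],None,fx=3,fy=3,interpolation=cv2.INTER_CUBIC)
  else: o=np.vstack([o[:300],cv2.resize(im[170:270,200:430],None,fx=3,fy=3,interpolation=cv2.INTER_CUBIC)])
  for t in ("cap","slat_a","tin","bottle","driver"):
    for m in bot.masks_of(n,t)[:3]:
      q=P[m["region"]];q=q[np.isfinite(q[:,0])]
      if t in("cap","slat_a"): q=(q-C0)@B
      print(n,t,round(m["p"],2),(np.percentile(q,[2,50,98],axis=0)*1e3).round(0).tolist())
  x,y,z=[P[...,i] for i in range(3)];tt=(x>.51)&(x<.57)&(z>.1)
  for a in (-.20,-.16,-.12): print("tube top",a,np.nanpercentile(z[tt&(abs(y-a)<.01)],[50,90]).round(4))
cv2.imwrite("pics/fin.png",o)
E
```

```text
time: 25.25
tool_pos: [0.5809, 0.1467, 0.2451]
tcp_rot: [-0.058, 3.14, -0.002]
wrist_force: [-0.6, -0.2, -0.0]
width: 0.473
top cap 0.89 [[-98.0, -19.0, 12.0], [-18.0, 1.0, 92.0], [93.0, 15.0, 98.0]]
top cap 0.35 [[-114.0, -96.0, 6.0], [-14.0, 22.0, 15.0], [111.0, 98.0, 58.0]]
top slat_a 0.8 [[-95.0, -95.0, 53.0], [-81.0, 20.0, 72.0], [-66.0, 101.0, 78.0]]
top slat_a 0.67 [[65.0, -96.0, 16.0], [78.0, 17.0, 72.0], [95.0, 97.0, 78.0]]
top tin 0.63 [[401.0, 42.0, 1.0], [434.0, 62.0, 33.0], [463.0, 82.0, 624.0]]
top tin 0.62 [[425.0, -201.0, 7.0], [526.0, -84.0, 15.0], [649.0, -8.0, 58.0]]
top bottle 0.94 [[760.0, 84.0, 5.0], [774.0, 106.0, 100.0], [798.0, 133.0, 154.0]]
tube top -0.2 [0.1182 0.1232]
tube top -0.16 [0.1187 0.1246]
tube top -0.12 [0.1197 0.1248]
side cap 0.77 [[-101.0, -17.0, 74.0], [-28.0, -10.0, 91.0], [93.0, 14.0, 94.0]]
side cap 0.65 [[-114.0, -101.0, 6.0], [-31.0, -23.0, 22.0], [98.0, 93.0, 54.0]]
side slat_a 0.9 [[-393.0, 373.0, 0.0], [-302.0, 387.0, 17.0], [-205.0, 414.0, 22.0]]
side slat_a 0.77 [[-94.0, -99.0, 12.0], [-82.0, -38.0, 71.0], [-60.0, 98.0, 74.0]]
side slat_a 0.67 [[66.0, -99.0, 53.0], [77.0, -40.0, 71.0], [96.0, 94.0, 74.0]]
side tin 0.77 [[400.0, 41.0, 1.0], [429.0, 62.0, 31.0], [463.0, 108.0, 34.0]]
side tin 0.45 [[762.0, 82.0, -0.0], [779.0, 95.0, 70.0], [812.0, 167.0, 150.0]]
side bottle 0.72 [[762.0, 82.0, 7.0], [779.0, 94.0, 74.0], [807.0, 120.0, 150.0]]
side driver 0.53 [[713.0, 180.0, 6.0], [729.0, 213.0, 23.0], [755.0, 282.0, 27.0]]
tube top -0.2 [0.1173 0.1205]
tube top -0.16 [0.1184 0.1216]
tube top -0.12 [0.1189 0.1224]
```

View pics/fin.png

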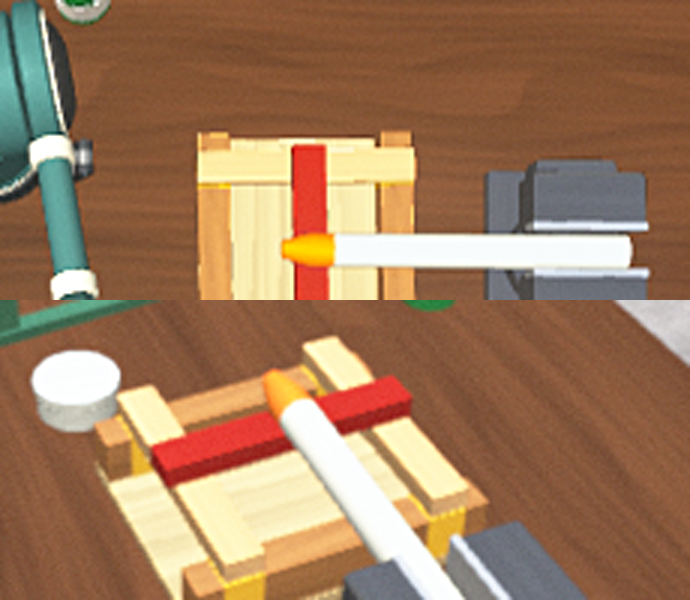

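The final views show the plain slats on their marks and the red cap crosswise beneath the tube, with the gripper clear of everything.

```bash
python3 -c "
from workcell import bot
print(bot.finish_job())"
```

```text
the job is handed in; nothing more can be done
None
```

The crib is built and handed in at about 25 s on the robot's clock. The two plain slats went down first, one on each pair of yellow marks. I then set the red slat beyond the tube's end and slid it under the taper to the centre.

**Final checks:**
- **Plain slats:** they lie at crib x of about −81 and +78 mm, with tops at about 72 mm.
- **Red slat:** it is centred to about 1 mm in y and within a few mm in x. It lies flat, with its top at about 92 mm.
- **Tube:** its top surface now rises about 1.5 mm from crib y of about −95 mm to −15 mm, which agrees with it resting on the red slat. The change is close to the camera's accuracy, so this is good evidence rather than a separate measurement.
- **Bystanders:** the tin, the bottle and the screwdriver read as before, except that the screwdriver was found only in the side view (the arm covered it from above).
- **Forces:** the readings I took never exceeded about 9 N at the wrist.

The networks also gave a few stray detections, such as the crib reported as a second "tin" and a second "cap". I disregarded those. No check failed.

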